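# Walk the transformer block round to the stop rail

### The job

Push the heavy dark transformer block round on the bench, nudging it along by its corners, until its blue contact side stands flat against the aluminium stop rail, with the whole block between the two yellow tape lines. Only push it: never grip, lift or tip it, leave the mug, the jar and the steel post where they stand, and finish with the gripper clear of everything.

Things in the scene. Friction and masses are not known exactly. Their poses are not given: they have to be found in the camera images.
- block: Heavy cast transformer block, dark steel, 1 to 1.6 kg, a plain box 90 mm (its x) by 140 mm (its y) by 60 mm high, edges rounded 3 mm, too wide to grip; pushed low it slides flat, at about 5 to 20 N. Origin: centre of its underside; z up. Its +x side is the blue contact side (blue panel, four brass contacts, a blue band along that edge of the top); its -x side has a light grey panel. Ribs on top: 2.5 mm.
- blue_face (a point): Middle of the lower edge of the block's blue side, 45 mm along the block's +x from its origin. At the start the blue side is turned 45 to 85 degrees counter-clockwise (seen from above) from facing the rail, and the block stands clear of the rail on the robot's side.
- rail: Aluminium stop rail, fixed: 340 mm long (its y), 32 high, 14 thick, with a foot 34 mm deep in all. Origin: on the bench under the middle of its front face, which is the plane x = 0 and looks along its -x, roughly to the robot. A blue strip marks its middle. Two yellow tape lines flat on the bench, square to the rail, run 100 mm from the front face to -x; inner edges at y = -95 and +95 mm.
- mug: Bystander: white mug, 80 mm across, 90 mm high, beside the left end of the rail. Origin: centre of its underside.
- jar: Bystander: small closed jar with red cap, 56 mm across, 75 mm high, behind the rail. Origin: centre of its underside.
- post: Bystander: upright steel post with round foot 52 mm across and brass collar, 85 mm high, beside the right end of the rail. Origin: centre of its underside.
There are look-alikes about, which are no part of the job. What is shaped like the block but green or red is not meant.

How it is judged:
By the outcome, as a careful person would: the job done as asked, in the order asked, and still so for the second after the job is handed in, with the robot touching nothing.
It also fails if it takes over 64 s, if anything falls off the work surface, if the arm or the gripper's body presses on something with over 40 N, if the wrist force passes 120 N, or if a joint passes its speed limit or range.

### The arm

A 6-joint arm with a two-finger parallel gripper is mounted at the origin on the work surface. World frame = base frame: x ahead of the robot, y to its left, z up, the work surface at z = 0. Lengths are in m, angles in rad, forces in N, time in s.
With the tool pointing down it reaches from about 0.375 to 0.975 m from the base axis. Payload 3.8 kg.
Tool frame: the origin (TCP) lies at the very end of the fingers, on their centre line; the grasp point (between the pads) lies 19 mm behind it (bot.pinch_z is the distance from the TCP to the grasp point, in m); x points along the fingers, y is the direction in which the jaws open and shut, and the axes are right-handed (so a half turn about x gives the same grasp; the last joint's range is limited). The gripper opens to 85 mm and grips with 20 to 120 N. Pads are 22 mm wide; open, the fingers measure 114 mm over their backs; the gripper's body (76 mm by 85 mm) begins 54 mm behind the grasp point. The pads swing forward as they close: fully open they stand 13 mm farther back than shut.
Start: joints at [1.102, 0.264, 1.604, -0, 1.274, -0.037], TCP at [0.282, 0.613, 0.231] pointing down, gripper open.
Joint ranges: [-2.63, 2.63], [-0.94, 2.18], [0.31, 2.57], [-1.31, 4.45], [0, 2.66], [-2.55, 2.55]. Speed limits (rad/s): [2.57, 2.57, 3.14, 3.14, 3.14, 3.14].

### API

Orientations are given as a rotation vector (axis times angle).
In Python, from workcell import monitor, imaging, finish_job, bot gives the robot as it stands.
- The arm moves only by the tool jog_arm, never from a script. Its argument "rows" is a list of rows, each a list of 7 numbers: the shift along the tool's x, y, z in m, then the turn, a rotation vector about the tool's x, y, z in rad, then the opening in per cent of the stroke, from 0 (shut) to 100 (fully open). A call has 1 to 20 rows; each row is the pose to reach, as a shift and turn from the pose measured when the call began, along the tool's axes at that moment; what a row does not reach only later rows make up. A row lasts 1/10 s, in which the tool goes at most 50 mm and 8.59 degrees, less where a joint would pass 70% of its speed; a pose out of reach is approached as far as the arm can. A call with a gripper value outside its range is refused whole. The fingers move at their own pace and stop on an object; "force" is the grip in N (left out, the last holds). Time passes only in rows, so rows that repeat a pose let the fingers close. It gives the time, the measured TCP pose, the force and the opening at its end, in the units of the state.
- monitor.read_state(): the state, without advancing time (a new reading comes with each control period).
- imaging.read_camera(name): name is "scene" or "top"; returns the picture (480x640x3 uint8, blue, green, red); there is no depth.
- imaging.camera_params(name): a dict with "fx", "fy", "cx", "cy" (pixels), "k1" (the pictures are not rectified: a ray, as slopes to the right and down, at radius r is drawn at 1 + k1 r^2 times it, then the intrinsics apply), "T" (4x4, takes a point from camera to world coordinates). Camera axes: x right, y down, z forward; pixel columns grow to the right and rows downward; lengths in m; the calibration is good to about 2 mm. A picture is of the moment at which its call begins. camera_params takes no time and is no camera call.
- finish_job(): hands the job in, once; it reports no verdict.
The state is a dict: "time": time; "q": joint angles; "joint_vel": joint speeds; "joint_torque": joint torques, N m; "tool_pos": TCP position; "tcp_rot": TCP orientation; "wrist_force": force on the tool from outside, world axes, zero at the start; "torque": the same for the moment, N m; "width": opening from 0.0 (shut) to 1.0 (fully open).
Only numpy, scipy, OpenCV 4.12 (cv2) and the standard library are available. Lean on these libraries where they do the work, as an engineer would, in place of code of your own. Each camera call takes 0.05 s, during which the arm holds its last target. There are 200 camera calls.

## Working session

There is one attempt and no reset: what is moved stays moved. The work goes in short steps, Python scripts to look and compute and a tool call to move; the robot and the scene stay as the last step left them, time stands still between calls to the robot, and variables do not carry over. Pictures are saved under pics/ and viewed, about 8 in all and at most 12, crops included, and the job is handed in when it is done.

Besides the shell and the picture viewer there is one more tool, called after "Call:" as name([rows], argument=value, ...), one row to a line, values as JSON. jog_arm: Moves the arm, as the interface text tells. Its arguments: {"type":"object","properties":{"rows":{"type":"array","items":{"type":"array","items":{"type":"number"}}},"force":{"type":"number"}},"required":["rows"]}

```bash
mkdir -p pics; ls; cat > h.py <<'E'
import numpy as np, cv2
from workcell import monitor, imaging, finish_job, bot
def unproj(name,uv,z):
    p=imaging.camera_params(name);uv=np.atleast_2d(np.array(uv,float))
    d=(uv-[p['cx'],p['cy']])/[p['fx'],p['fy']]
    s=d.copy()
    for _ in range(20): s=d/(1+p['k1']*(s**2).sum(1,keepdims=True))
    T=np.array(p['T']);r=np.c_[s,np.ones(len(s))]@T[:3,:3].T;o=T[:3,3]
    return o+r*((z-o[2])/r[:,2:3])
def proj(name,P):
    p=imaging.camera_params(name);T=np.array(p['T'])
    c=(np.atleast_2d(P)-T[:3,3])@T[:3,:3];s=c[:,:2]/c[:,2:]
    s=s*(1+p['k1']*(s**2).sum(1,keepdims=True))
    return s*[p['fx'],p['fy']]+[p['cx'],p['cy']]
E
python3 - <<'E'
from h import *
for n in('top','scene'):
    im=imaging.read_camera(n);cv2.imwrite(f'pics/{n}0.png',im)
    p=imaging.camera_params(n);print(n,np.round(np.array(p['T']),3).tolist(),p['fx'],p['k1'])
print(monitor.read_state())
E
```

```text
pics
top [[0.015, -0.988, 0.152, 0.344], [-1.0, -0.012, 0.019, 0.021], [-0.017, -0.153, -0.988, 1.146], [0.0, 0.0, 0.0, 1.0]] 563.1707933889942 -0.10833968117491183
scene [[0.54, 0.616, -0.574, 1.113], [0.842, -0.393, 0.37, -0.323], [0.002, -0.682, -0.731, 0.782], [0.0, 0.0, 0.0, 1.0]] 518.2784890289353 -0.1260159157831085
{'time': 0.1, 'q': array([ 1.10207873e+00,  2.64704055e-01,  1.60524724e+00,  7.85681708e-06,
        1.27368912e+00, -3.69162865e-02]), 'joint_vel': array([ 0.00036206, -0.00150192, -0.00356473,  0.00070974,  0.00098857,
       -0.00019229]), 'joint_torque': array([-4.67990787e-05, -5.16708934e+01, -3.68588877e+01, -6.81925803e-05,
        6.26421926e-03, -2.06829054e-05]), 'tool_pos': array([0.2822032 , 0.61244998, 0.23006354]), 'tcp_rot': array([ 0.33711871,  1.54465711, -0.34025023]), 'wrist_force': array([-0.40531559, -0.14901386, -0.53379414]), 'torque': array([-0.02176495,  0.0175493 , -0.0166813 ]), 'width': 1.0028204671941754}
```

View pics/top0.png

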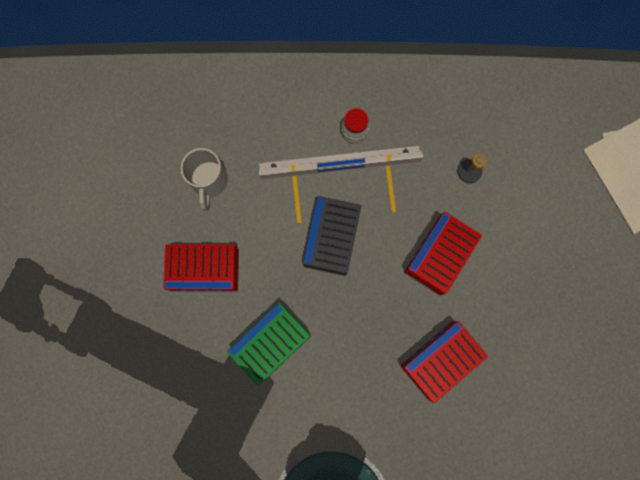

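View pics/scene0.png

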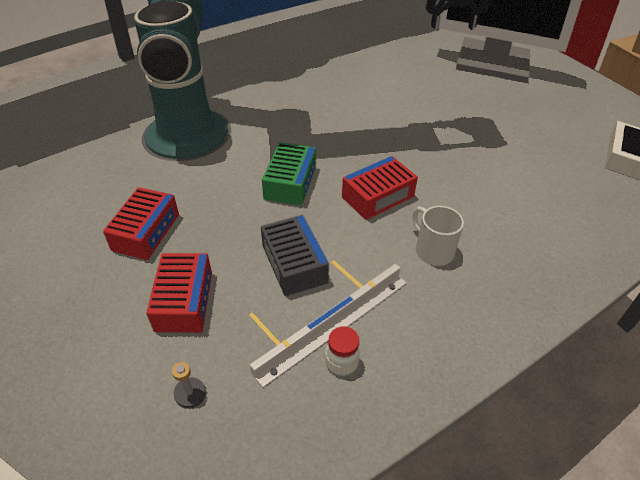

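The only dark block is at top (332,235). The look-alikes are red at (200,267), (444,252) and (445,362), and green at (268,342). I'll measure the dark block and the rail, and check the choice in a crop.

```bash
cat >> h.py <<'E'
def masks(im):
    h=cv2.cvtColor(im,cv2.COLOR_BGR2HSV)
    return dict(blue=cv2.inRange(h,(100,120,60),(125,255,255)),yellow=cv2.inRange(h,(18,120,100),(32,255,255)),
      dark=cv2.inRange(h,(0,0,0),(180,255,75)),red=cv2.inRange(h,(0,150,60),(8,255,255)))
def rects(m,roi,amin=60):
    x0,y0,x1,y1=roi;k=np.zeros_like(m);k[y0:y1,x0:x1]=m[y0:y1,x0:x1]
    cs,_=cv2.findContours(k,cv2.RETR_EXTERNAL,cv2.CHAIN_APPROX_NONE)
    return [c for c in cs if cv2.contourArea(c)>amin]
E
python3 - <<'E'
from h import *
im=cv2.imread('pics/top0.png');m=masks(im)
for n,roi,z in(('yellow',(280,150,410,230),0),('blue',(295,150,375,280),.06)):
    for c in rects(m[n],roi):
        b=cv2.boxPoints(cv2.minAreaRect(c));print(n,b.round(1).tolist(),'\n',unproj('top',b,z if not(n=='blue' and b[:,1].mean()<175) else .032)[:,:2].round(4).tolist())
g=cv2.cvtColor(im,cv2.COLOR_BGR2GRAY);print(g[235,295:370].tolist());print(g[140:185,340].tolist())
cr=im[140:290,240:440];cv2.imwrite('pics/crop0.png',cv2.resize(cr,None,fx=4,fy=4,interpolation=cv2.INTER_CUBIC))
E
```

```text
yellow [[291.8999938964844, 176.10000610351562], [296.20001220703125, 175.6999969482422], [301.0, 221.89999389648438], [296.79998779296875, 222.3000030517578]] 
 [[0.6625, 0.0882], [0.6635, 0.0793], [0.5647, 0.0672], [0.5636, 0.0761]]
yellow [[385.1000061035156, 166.10000610351562], [389.6000061035156, 165.5], [395.8999938964844, 211.60000610351562], [391.3999938964844, 212.1999969482422]] 
 [[0.6864, -0.1078], [0.6879, -0.1173], [0.5888, -0.1295], [0.5873, -0.1201]]
blue [[302.8999938964844, 261.1000061035156], [316.79998779296875, 197.3000030517578], [324.29998779296875, 198.89999389648438], [310.3999938964844, 262.70001220703125]] 
 [[0.4756, 0.0599], [0.6029, 0.0345], [0.5998, 0.0196], [0.4726, 0.0453]]
blue [[317.70001220703125, 163.3000030517578], [363.70001220703125, 158.5], [364.1000061035156, 161.6999969482422], [318.1000061035156, 166.5]] 
 [[0.6811, 0.034], [0.6925, -0.0604], [0.6858, -0.0611], [0.6744, 0.0332]]
[101, 100, 99, 102, 100, 99, 99, 100, 102, 102, 100, 90, 60, 48, 60, 64, 66, 64, 64, 60, 65, 65, 63, 61, 59, 55, 43, 38, 42, 49, 49, 53, 49, 52, 55, 58, 60, 57, 55, 58, 60, 58, 63, 56, 58, 61, 60, 62, 59, 60, 60, 61, 58, 59, 59, 55, 52, 54, 55, 63, 80, 96, 101, 100, 100, 98, 97, 97, 98, 98, 98, 97, 95, 97, 96]
[97, 95, 97, 100, 100, 100, 99, 99, 98, 97, 97, 99, 100, 107, 132, 154, 157, 156, 155, 151, 129, 80, 54, 59, 79, 107, 115, 76, 39, 58, 86, 99, 101, 103, 101, 101, 101, 97, 97, 99, 100, 100, 99, 99, 100]
```

View pics/crop0.png

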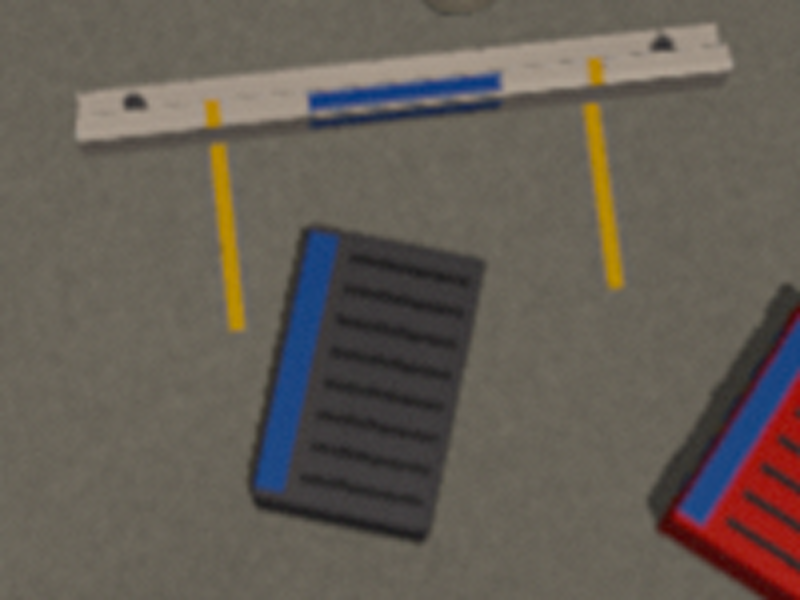

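The crop confirms the choice. The dark block has corners at about (317,197), (361,205), (346,275) and (303,263), and its blue band faces left. The rail and both tape lines are clear. Next I'll work out the pose in the rail frame and the first move.

```bash
cat >> h.py <<'E'
from scipy.spatial.transform import Rotation as R
O=np.array([.677,-.0142]);TH=np.radians(7.0);RX=np.array([np.cos(TH),np.sin(TH)]);RY=np.array([-RX[1],RX[0]])
def w2r(p): d=np.atleast_2d(p)[:,:2]-O; return np.c_[d@RX,d@RY]
def r2w(a,b): return O+a*RX+b*RY
RT=np.c_[[0,0,-1],[*RY,0],[*RX,0]]   # tool down, tool y=rail y, tool z=rail x
def move(a,b,z):
    s=monitor.read_state();M=R.from_rotvec(s['tcp_rot']).as_matrix()
    t=np.r_[r2w(a,b),z]-s['tool_pos'];return (M.T@t).round(4),R.from_matrix(M.T@RT).as_rotvec().round(4)
def tcp():
    s=monitor.read_state();print('tcp rail',w2r(s['tool_pos']).round(4),s['tool_pos'].round(4),'F',s['wrist_force'].round(1),'t',s['time'],'w',s['width'])
E
python3 - <<'E'
from h import *
tcp();print(R.from_rotvec(monitor.read_state()['tcp_rot']).as_matrix().round(3).tolist())
c=np.array([-.1438,.035]);a=np.radians(71.7);ux=np.array([np.cos(a),np.sin(a)]);uy=np.array([-ux[1],ux[0]])
for sx,sy in((1,1),(1,-1),(-1,1),(-1,-1)): print(sx,sy,(c+.045*sx*ux+.07*sy*uy).round(3), proj('top',np.r_[r2w(*(c+.045*sx*ux+.07*sy*uy)),.06]).round(0))
p=c+.045*ux-.056*uy;print('contact',p.round(4)); q=p+.05*ux;print('start',q.round(4))
print(move(*q,.15))
im=cv2.imread('pics/top0.png');m=masks(im)
for k in rects(m['red'],(150,190,500,410)): print(w2r(unproj('top',cv2.boxPoints(cv2.minAreaRect(k)),.06)).round(3).tolist())
E
```

```text
tcp rail [[-0.3155  0.6701]] [0.2822 0.6124 0.2301] F [-0.4 -0.1 -0.5] t 0.1 w 1.0028204671941754
[[-0.001, 0.419, 0.908], [-0.002, 0.908, -0.419], [-1.0, -0.002, -0.0]]
1 1 [-0.196  0.1  ] [[302. 264.]]
1 -1 [-0.063  0.056] [[317. 195.]]
-1 1 [-0.224  0.014] [[348. 273.]]
-1 -1 [-0.091 -0.03 ] [[362. 204.]]
contact [-0.0765  0.0601]
start [-0.0608  0.1076]
(array([ 0.0807, -0.3442,  0.5125]), array([-0.554 , -0.0006,  0.002 ]))
[[-0.409, -0.064], [-0.333, -0.183], [-0.414, -0.235], [-0.488, -0.116]]
[[-0.127, 0.367], [-0.143, 0.223], [-0.233, 0.231], [-0.218, 0.374]]
[[-0.233, -0.094], [-0.121, -0.188], [-0.18, -0.259], [-0.29, -0.164]]
```

Call:
jog_arm([
  [0.03,-0.115,0.17,-0.14,0,0,0],
  [0.06,-0.344,0.512,-0.554,0,0,0],
  [0.06,-0.344,0.512,-0.554,0,0,0],
  [0.06,-0.344,0.512,-0.554,0,0,0],
  [0.06,-0.344,0.512,-0.554,0,0,0],
  [0.06,-0.344,0.512,-0.554,0,0,0],
  [0.06,-0.344,0.512,-0.554,0,0,0],
  [0.06,-0.344,0.512,-0.554,0,0,0],
  [0.06,-0.344,0.512,-0.554,0,0,0],
  [0.06,-0.344,0.512,-0.554,0,0,0],
  [0.08,-0.344,0.512,-0.554,0,0,0],
  [0.08,-0.344,0.512,-0.554,0,0,0],
  [0.08,-0.344,0.512,-0.554,0,0,0],
  [0.08,-0.344,0.512,-0.554,0,0,0],
  [0.08,-0.344,0.512,-0.554,0,0,0],
  [0.08,-0.344,0.512,-0.554,0,0,0],
  [0.08,-0.344,0.512,-0.554,0,0,0],
  [0.08,-0.344,0.512,-0.554,0,0,0],
])

```text
time: 1.9
tool_pos: [0.6029, 0.0868, 0.1513]
tcp_rot: [-0.099, 1.569, 0.096]
wrist_force: [0.5, -0.5, -0.3]
width: -0.001
```

```bash
python3 - <<'E'
from h import *
tcp();print(move(-.0608,.1076,.018))
E
```

```text
tcp rail [[-0.0612  0.1093]] [0.6029 0.0868 0.1513] F [ 0.5 -0.5 -0.3] t 1.9 w -0.0012271920671261935
(array([ 0.1333, -0.0015,  0.0005]), array([ 0.0018, -0.0005,  0.0016]))
```

Call:
jog_arm([
  [0.045,0,0,0,0,0,0],
  [0.09,0,0,0,0,0,0],
  [0.13,0,0,0,0,0,0],
  [0.13,0,0,0,0,0,0],
  [0.13,-0.015,-0.003,0,0,0,0],
  [0.13,-0.03,-0.006,0,0,0,0],
  [0.13,-0.038,-0.008,0,0,0,0],
  [0.13,-0.046,-0.009,0,0,0,0],
  [0.13,-0.054,-0.01,0,0,0,0],
  [0.13,-0.062,-0.011,0,0,0,0],
  [0.13,-0.07,-0.013,0,0,0,0],
  [0.13,-0.078,-0.015,0,0,0,0],
  [0.13,-0.086,-0.017,0,0,0,0],
  [0.13,-0.094,-0.019,0,0,0,0],
  [0.13,-0.1,-0.021,0,0,0,0],
  [0.13,-0.1,-0.021,0,0,0,0],
])

```text
time: 3.5
tool_pos: [0.5968, -0.0164, 0.0241]
tcp_rot: [-0.098, 1.564, 0.094]
wrist_force: [3.1, 1.7, 2.0]
width: 0.0
```

```bash
cat >> h.py <<'E'
def block(tag,roi=(230,160,420,330)):
    im=imaging.read_camera('top');cv2.imwrite(f'pics/{tag}.png',im);m=masks(im)
    h=cv2.cvtColor(im,cv2.COLOR_BGR2HSV)
    for c in rects(m['blue'],roi,100):
        b=w2r(unproj('top',cv2.boxPoints(cv2.minAreaRect(c)),.06))
        e=[b[1]-b[0],b[2]-b[1]];i=int(np.linalg.norm(e[1])>np.linalg.norm(e[0]))
        L=np.linalg.norm(e[i]);W=np.linalg.norm(e[1-i]);a=np.degrees(np.arctan2(e[i][1],e[i][0]))-90
        a=(a+90)%180-90; u=np.array([np.cos(np.radians(a)),np.sin(np.radians(a))]);mid=b.mean(0)
        cc=mid-(.045-W/2)*u
        print('band mid',mid.round(4),'L',L.round(3),'W',W.round(3),'yaw',a.round(1),'centre',cc.round(4))
E
python3 - <<'E'
from h import *
tcp();block('t1')
E
```

```text
tcp rail [[-0.0799  0.0075]] [ 0.5968 -0.0164  0.0241] F [3.1 1.7 2. ] t 3.5 w 0.0001252907296741506
band mid [-0.2949  0.1799] L 0.068 W 0.013 yaw 37.6 centre [-0.3253  0.1564]
```

View pics/t1.png

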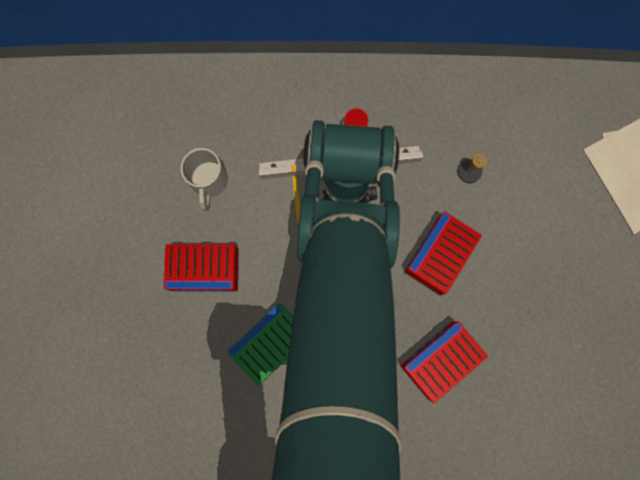

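The arm hides the block in the top view, so I'll use the scene camera.

```bash
python3 - <<'E'
from h import *
im=imaging.read_camera('scene');cv2.imwrite('pics/s1.png',im)
cv2.imwrite('pics/s1c.png',cv2.resize(im[150:400,150:450],None,fx=2.6,fy=2.4,interpolation=cv2.INTER_CUBIC)[:600])
E
```

```text
(no output)
```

View pics/s1c.png

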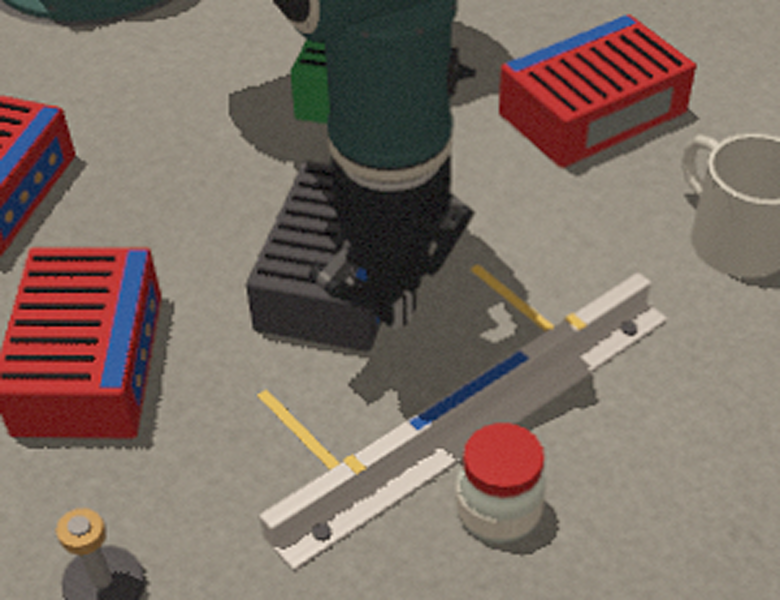

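The crop shows the block turned clockwise, with the fingers at its far blue corner. Its far end's lower edge runs from about (247,288) to (292,296) in the scene image. I'll get its pose from that.

```bash
python3 - <<'E'
from h import *
P=w2r(unproj('scene',[[247.3,287.5],[292.3,295.8]],0));d=P[1]-P[0]
print(P.round(3),np.linalg.norm(d).round(3),np.degrees(np.arctan2(d[1],d[0])))
Q=w2r(unproj('scene',[[245.8,268],[273,218]],.06));d=Q[1]-Q[0];print(Q.round(3),np.linalg.norm(d).round(3),np.degrees(np.arctan2(d[1],d[0]))-90)
E
```

```text
[[-0.15  -0.068]
 [-0.08  -0.014]] 0.089 37.7169819812221
[[-0.147 -0.067]
 [-0.219  0.048]] 0.136 32.091321642605834
```

Call:
jog_arm([
  [0,-0.007,-0.005,0,0,0,0],
  [0,-0.014,-0.01,0,0,0,0],
  [0,-0.021,-0.015,0,0,0,0],
  [0,-0.027,-0.02,0,0,0,0],
  [0,-0.032,-0.025,0,0,0,0],
  [0,-0.032,-0.025,0,0,0,0],
  [0,-0.02,0.005,0,0,0,0],
  [0,-0.02,0.005,0,0,0,0],
  [-0.05,-0.02,0.005,0,0,0,0],
  [-0.1,-0.02,0.005,0,0,0,0],
  [-0.13,0.03,0.005,0,0,0,0],
  [-0.13,0.08,0.005,0,0,0,0],
  [-0.13,0.13,0.0,0,0,0,100],
  [-0.13,0.18,-0.02,0,0,0,100],
  [-0.13,0.2,-0.04,0,0,0,100],
  [-0.13,0.2,-0.04,0,0,0,100],
])

```text
time: 5.2
tool_pos: [0.5265, 0.1799, 0.1511]
tcp_rot: [-0.103, 1.571, 0.098]
wrist_force: [0.5, -0.3, 0.2]
width: 0.681
```

```bash
python3 - <<'E'
from h import *
tcp();block('t2')
print(w2r(unproj('top',[[308,335],[283,300]],.06)).round(3).tolist())
E
```

```text
tcp rail [[-0.1257  0.211 ]] [0.5265 0.1799 0.1511] F [ 0.5 -0.3  0.2] t 5.2 w 0.6810489857357772
band mid [-0.1387  0.0114] L 0.13 W 0.015 yaw 15.1 centre [-0.1748  0.0017]
[[-0.333, 0.103], [-0.262, 0.144]]
```

View pics/t2.png

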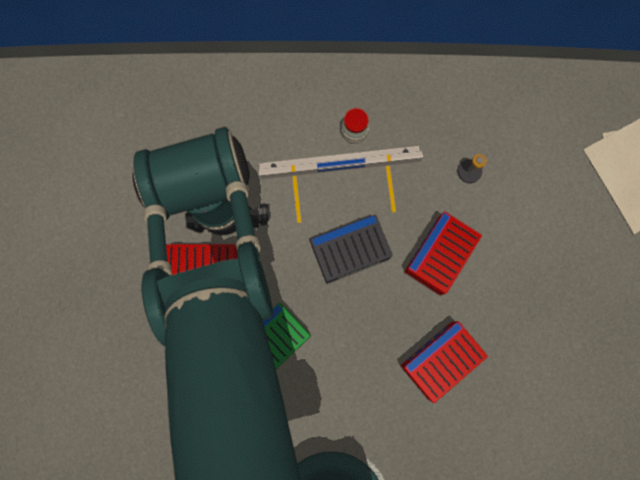

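The top view shows the block centred near (350,248), with its blue side now about 15° off the rail. I'll go behind it with the fingers open and push it squarely with both tips.

Call:
jog_arm([
  [0,-0.04,-0.028,0,0,0,100],
  [0,-0.08,-0.056,0,0,0,100],
  [0,-0.12,-0.085,0,0,0,100],
  [0,-0.16,-0.113,0,0,0,100],
  [0,-0.21,-0.149,0,0,0,100],
  [0,-0.21,-0.149,0,0,0,100],
  [0,-0.21,-0.149,0,0,0,100],
  [0,-0.21,-0.149,0,0,0,100],
  [0.045,-0.21,-0.149,0,0,0,100],
  [0.09,-0.21,-0.149,0,0,0,100],
  [0.13,-0.21,-0.149,0,0,0,100],
  [0.146,-0.21,-0.149,0,0,0,100],
  [0.146,-0.21,-0.149,0,0,0,100],
  [0.146,-0.21,-0.149,0,0,0,100],
])

```text
time: 6.65
tool_pos: [0.4081, -0.0485, 0.0064]
tcp_rot: [-0.104, 1.569, 0.098]
wrist_force: [0.2, 0.4, 0.6]
width: 0.996
```

```bash
python3 - <<'E'
from h import *
tcp();print(move(-.275,0,.005))
im=imaging.read_camera('scene')
cv2.imwrite('pics/s3c.png',cv2.resize(im[130:350,150:430],None,fx=2.6,fy=2.6,interpolation=cv2.INTER_CUBIC))
E
```

```text
tcp rail [[-0.2711 -0.0013]] [ 0.4081 -0.0485  0.0064] F [0.2 0.4 0.6] t 6.65 w 0.9959615467439751
(array([ 0.0014,  0.0013, -0.0039]), array([ 0.0068, -0.0006,  0.0037]))
```

View pics/s3c.png

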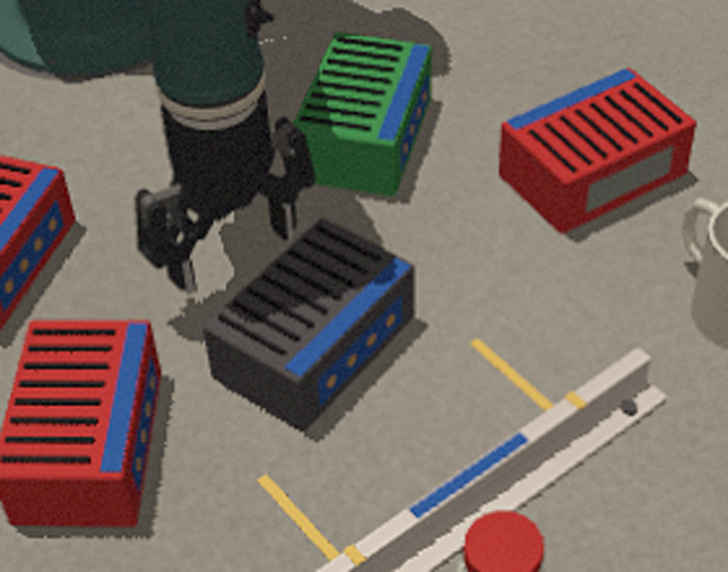

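The scene crop shows the open fingers behind the grey side, clear of the green and red blocks. I'll push forward along the rail's normal.

Call:
jog_arm([
  [0,0,0.01,0,0,0,100],
  [0,0,0.018,0,0,0,100],
  [0,0,0.026,0,0,0,100],
  [0,0,0.034,0,0,0,100],
  [0,0,0.042,0,0,0,100],
  [0,0,0.05,0,0,0,100],
  [0,0,0.058,0,0,0,100],
  [0,0,0.066,0,0,0,100],
  [0,0,0.074,0,0,0,100],
  [0,0,0.082,0,0,0,100],
  [0,0,0.09,0,0,0,100],
  [0,0,0.098,0,0,0,100],
  [0,0,0.106,0,0,0,100],
  [0,0,0.114,0,0,0,100],
  [0,0,0.122,0,0,0,100],
  [0,0,0.13,0,0,0,100],
  [0,0,0.136,0,0,0,100],
  [0,0,0.14,0,0,0,100],
  [0,0,0.14,0,0,0,100],
])

```text
time: 8.6
tool_pos: [0.545, -0.0307, 0.006]
tcp_rot: [-0.104, 1.574, 0.098]
wrist_force: [-5.8, -0.5, 0.0]
width: 1.003
```

```bash
python3 - <<'E'
from h import *
tcp()
im=imaging.read_camera('scene')
cv2.imwrite('pics/s4c.png',cv2.resize(im[180:400,200:440],None,fx=2.6,fy=2.6,interpolation=cv2.INTER_CUBIC))
E
```

```text
tcp rail [[-0.133  -0.0003]] [ 0.545  -0.0307  0.006 ] F [-5.8 -0.5  0. ] t 8.6 w 1.0028167155028012
```

View pics/s4c.png

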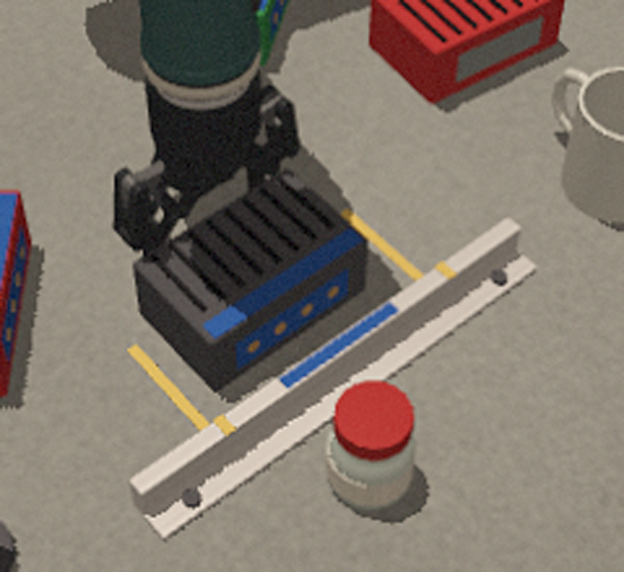

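The block is parallel to the rail and lies between the tapes, with the gap still open. I'll close it slowly and watch the force.

Call:
jog_arm([
  [0,0,0.006,0,0,0,100],
  [0,0,0.012,0,0,0,100],
  [0,0,0.018,0,0,0,100],
  [0,0,0.023,0,0,0,100],
  [0,0,0.026,0,0,0,100],
  [0,0,0.028,0,0,0,100],
  [0,0,0.03,0,0,0,100],
  [0,0,0.03,0,0,0,100],
])

```text
time: 9.45
tool_pos: [0.5709, -0.0268, 0.0044]
tcp_rot: [-0.103, 1.582, 0.099]
wrist_force: [-8.9, -1.5, 2.5]
width: 1.001
```

Call:
jog_arm([
  [0,0,0.002,0,0,0,100],
  [0,0,0.003,0,0,0,100],
  [0,0,0.003,0,0,0,100],
])

```text
time: 9.75
tool_pos: [0.5705, -0.0267, 0.0044]
tcp_rot: [-0.103, 1.59, 0.099]
wrist_force: [-12.3, -2.9, 11.3]
width: 0.999
```

```bash
python3 - <<'E'
from h import *
tcp();print(monitor.read_state()['torque'])
im=imaging.read_camera('scene');cv2.imwrite('pics/s5.png',im)
cv2.imwrite('pics/s5c.png',cv2.resize(im[210:350,230:400],None,fx=4.2,fy=4.2,interpolation=cv2.INTER_CUBIC))
E
```

```text
tcp rail [[-0.1072  0.0005]] [ 0.5705 -0.0267  0.0044] F [-12.3  -2.9  11.3] t 9.75 w 0.9993823439878767
[-0.10690696  1.36910429 -0.08403031]
```

View pics/s5c.png

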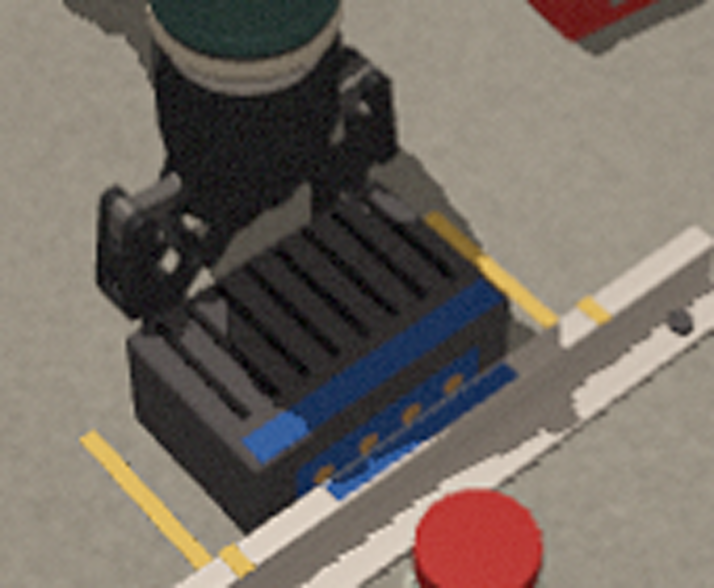

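```bash
python3 - <<'E'
from h import *
f=lambda L:[[230+x/4.2,210+y/4.2] for x,y in L]
print('block top front edge',w2r(unproj('scene',f([(258,468),(508,296)]),.059)).round(4).tolist())
print('block left-bottom/top corner',w2r(unproj('scene',f([(130,345)]),.059)).round(4).tolist())
print('rail top front edge',w2r(unproj('scene',f([(215,572),(325,490),(510,370),(690,232)]),.032)).round(4).tolist())
print('tape inner near ends', w2r(unproj('scene',f([(97,433),(440,215),(208,566),(556,322)]),0)).round(4).tolist())
E
```

```text
block top front edge [[-0.0032, -0.0744], [-0.0044, 0.0612]]
block left-bottom/top corner [[-0.0854, -0.0778]]
rail top front edge [[0.0101, -0.1077], [0.0079, -0.0493], [0.0111, 0.0502], [0.0061, 0.1654]]
tape inner near ends [[-0.0947, -0.0942], [-0.0938, 0.1038], [-0.0104, -0.0974], [-0.012, 0.1021]]
```

Call:
jog_arm([
  [0,0,0.002,0,0,0,100],
  [0,0,0.004,0,0,0,100],
  [0,0,0.005,0,0,0,100],
  [0,0,0.005,0,0,0,100],
])

```text
time: 10.2
tool_pos: [0.5709, -0.0265, 0.0044]
tcp_rot: [-0.103, 1.6, 0.099]
wrist_force: [-15.6, -2.7, 14.8]
width: 1.001
```

It has stalled against something fixed, and the force has gone from about 6 N sliding to 16 N. I'll back off and check from above.

Call:
jog_arm([
  [0,0,-0.01,0,-0.015,0,100],
  [0,0,-0.03,0,-0.029,0,100],
  [0,0,-0.05,0,-0.029,0,100],
  [-0.04,0,-0.06,0,-0.029,0,100],
  [-0.08,0,-0.06,0,-0.029,0,100],
  [-0.12,0,-0.06,0,-0.029,0,100],
  [-0.15,0.04,-0.06,0,-0.029,0,100],
  [-0.15,0.08,-0.06,0,-0.029,0,100],
  [-0.15,0.12,-0.05,0,-0.029,0,100],
  [-0.15,0.16,-0.04,0,-0.029,0,100],
  [-0.15,0.2,-0.03,0,-0.029,0,100],
  [-0.15,0.24,-0.03,0,-0.029,0,100],
  [-0.15,0.26,-0.03,0,-0.029,0,100],
  [-0.15,0.26,-0.03,0,-0.029,0,100],
])

```text
time: 11.6
tool_pos: [0.5129, 0.2311, 0.1556]
tcp_rot: [-0.103, 1.571, 0.104]
wrist_force: [-1.1, -1.1, -1.1]
width: 1.002
```

```bash
python3 - <<'E'
from h import *
tcp();block('t6',(290,166,400,240))
im=cv2.imread('pics/t6.png');cv2.imwrite('pics/t6c.png',cv2.resize(im[140:260,260:430],None,fx=4.6,fy=4.6,interpolation=cv2.INTER_CUBIC))
E
```

```text
tcp rail [[-0.133   0.2635]] [0.5129 0.2311 0.1556] F [-1.1 -1.1 -1.1] t 11.6 w 1.0019943390473802
band mid [-0.0185 -0.0075] L 0.13 W 0.017 yaw -6.3 centre [-0.055  -0.0035]
```

View pics/t6c.png

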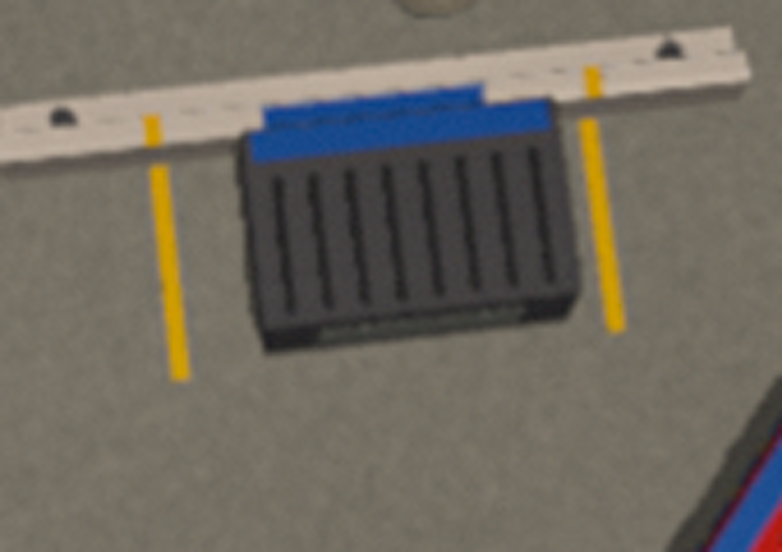

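```bash
python3 - <<'E'
from h import *
f=lambda L:[[260+x/4.6,140+y/4.6] for x,y in L]
g=lambda n,L,z:print(n,w2r(unproj('top',f(L),z)).round(4).tolist())
g('rear bottom corners',[(268,352),(575,318)],0.001)
g('top front corners',[(242,132),(551,98)],.0595)
g('top rear corners',[(262,328),(581,292)],.0595)
g('tape inner L',[(190,380),(168,165)],0);g('tape inner R',[(608,332),(581,120)],0)
g('rail top front',[(0,161),(240,137),(560,101),(745,80)],.032)
g('rail foot front bottom',[(30,172),(210,153),(700,100)],0)
E
```

```text
rear bottom corners [[-0.0945, 0.0578], [-0.0941, -0.0817]]
top front corners [[-0.0082, 0.0593], [-0.0078, -0.0759]]
top rear corners [[-0.0956, 0.0602], [-0.095, -0.0776]]
tape inner L [[-0.1031, 0.0941], [-0.0025, 0.0937]]
tape inner R [[-0.102, -0.0958], [-0.0022, -0.0966]]
rail top front [[-0.0012, 0.1674], [-0.0023, 0.0601], [-0.0015, -0.0836], [-0.0008, -0.1673]]
rail foot front bottom [[0.0014, 0.1569], [0.001, 0.074], [0.0013, -0.1523]]
```

The block is parallel to the rail within about 0.2°, with roughly 14 mm and 36 mm to the tapes. The measured gap of 2–5 mm is close to the calibration error, so I'll confirm with a second push. This one uses closed fingers at mid-face, with the tips well off the bench.

Call:
jog_arm([
  [0,-0.045,0,0,0,0,0],
  [0,-0.09,0,0,0,0,0],
  [0,-0.135,0,0,0,0,0],
  [0,-0.18,0,0,0,0,0],
  [0,-0.225,-0.002,0,0,0,0],
  [0,-0.274,-0.004,0,0,0,0],
  [0,-0.274,-0.004,0,0,0,0],
  [0,-0.274,-0.004,0,0,0,0],
  [0.045,-0.274,-0.004,0,0,0,0],
  [0.09,-0.274,-0.004,0,0,0,0],
  [0.135,-0.274,-0.004,0,0,0,0],
  [0.135,-0.274,-0.004,0,0,0,0],
  [0.135,-0.274,0.01,0,0,0,0],
  [0.135,-0.274,0.016,0,0,0,0],
  [0.135,-0.274,0.02,0,0,0,0],
  [0.135,-0.274,0.023,0,0,0,0],
  [0.135,-0.274,0.026,0,0,0,0],
  [0.135,-0.274,0.026,0,0,0,0],
])

```text
time: 13.45
tool_pos: [0.5747, -0.0388, 0.0212]
tcp_rot: [-0.103, 1.57, 0.102]
wrist_force: [0.1, 0.7, 1.7]
width: 0.0
```

Call:
jog_arm([
  [0,0,0.001,0,0,0,0],
  [0,0,0.002,0,0,0,0],
  [0,0,0.002,0,0,0,0],
])

```text
time: 13.75
tool_pos: [0.5752, -0.0387, 0.0212]
tcp_rot: [-0.103, 1.573, 0.102]
wrist_force: [-5.4, 0.5, 6.1]
width: 0.0
```

Call:
jog_arm([
  [0,0,0.001,0,0,0,0],
  [0,0,0.002,0,0,0,0],
  [0,0,0.002,0,0,0,0],
])

```text
time: 14.05
tool_pos: [0.5751, -0.0387, 0.0213]
tcp_rot: [-0.103, 1.577, 0.103]
wrist_force: [-8.4, -1.4, 7.6]
width: 0.005
```

Call:
jog_arm([
  [0,0,0.002,0,0,0,0],
  [0,0,0.003,0,0,0,0],
  [0,0,0.003,0,0,0,0],
])

```text
time: 14.35
tool_pos: [0.575, -0.0388, 0.0213]
tcp_rot: [-0.103, 1.584, 0.103]
wrist_force: [-11.6, -1.9, 12.2]
width: -0.004
```

The block didn't move at up to 16 N, against about 6 N while sliding, so it is on the rail. I'll retreat.

Call:
jog_arm([
  [0,0,-0.01,0,-0.01,0,0],
  [0,0,-0.03,0,-0.014,0,0],
  [0,0,-0.04,0,-0.014,0,0],
  [-0.04,0,-0.05,0,-0.014,0,0],
  [-0.08,0,-0.05,0,-0.014,0,0],
  [-0.12,0,-0.05,0,-0.014,0,0],
  [-0.15,0.04,-0.05,0,-0.014,0,0],
  [-0.15,0.08,-0.05,0,-0.014,0,0],
  [-0.15,0.12,-0.05,0,-0.014,0,0],
  [-0.15,0.16,-0.05,0,-0.014,0,0],
  [-0.15,0.2,-0.05,0,-0.014,0,0],
  [-0.15,0.24,-0.05,0,-0.014,0,0],
  [-0.15,0.27,-0.05,0,-0.014,0,0],
  [-0.15,0.27,-0.05,0,-0.014,0,0],
  [-0.15,0.27,-0.05,0,-0.014,0,0],
])

```text
time: 15.85
tool_pos: [0.4924, 0.2231, 0.1722]
tcp_rot: [-0.104, 1.57, 0.105]
wrist_force: [0.5, 0.5, 0.9]
width: -0.003
```

```bash
python3 - <<'E'
from h import *
tcp();im=imaging.read_camera('scene');im2=imaging.read_camera('top')
a=cv2.resize(im[200:400,150:490],None,fx=2.2,fy=1.5*1.467);b=cv2.resize(im2[140:220,260:420],None,fx=1,fy=1)
cv2.imwrite('pics/s7.png',a)
d=cv2.absdiff(im2,cv2.imread('pics/t6.png'))[140:260,270:490];print('top diff vs t6',d.max(),d.mean())
E
```

```text
tcp rail [[-0.1543  0.258 ]] [0.4924 0.2231 0.1722] F [0.5 0.5 0.9] t 15.85 w -0.003199620179801623
top diff vs t6 19 1.80145202020202
```

View pics/s7.png

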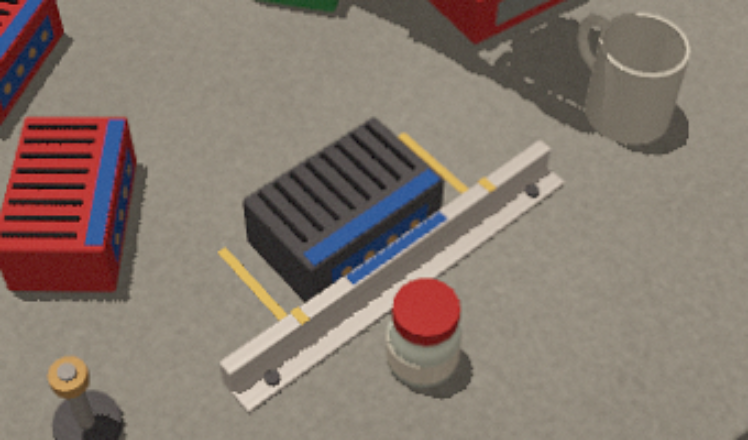

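The last view shows the block flat along the rail and between the tapes. The jar, mug and post are unmoved and the gripper is clear, so I'll hand in.

```bash
python3 -c "
from h import *
finish_job()"
```

```text
the job is handed in; nothing more can be done
```

I handed the job in at about 16 s. The block's blue side is against the stop rail, the whole block is between the two tape lines, and the gripper is up and clear.

**What I did:** I turned the block about 57° with two closed-finger pushes on its far blue corner. Both open fingertips on the grey side then squared it up and pushed it to the rail.

**Last checks:**
- **Angle and tapes:** the block is parallel to the rail within about 0.2°. There is roughly 14 mm to the right tape and 36 mm to the left one.
- **Contact with the rail:** the block stopped and held at about 16 N, where it had been sliding at about 6 N. A second push, up to about 12 N at mid-face, did not move it, and the top images before and after matched.
- **Bystanders:** the mug, jar and post show no movement in the pictures.

**One disagreement:** the pixel measurements put the blue side 2–5 mm short of the rail. The calibration is only good to about 2 mm, so I trusted the hard stop and handed in.

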